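# Check a freshly bled brake lever

### The arm

A 6-joint arm with a two-finger parallel gripper is mounted at the origin on the work surface. World frame = base frame: x ahead of the robot, y to its left, z up, the work surface at z = 0. Lengths are in m, angles in rad, forces in N, time in s.
With the tool pointing down it reaches from about 0.35 to 0.925 m from the base axis. Payload 6.4 kg.
Tool frame: the origin (TCP) lies at the centre of the arm's flange, where the gripper is bolted on; the fingertips stand 199 mm ahead of it and the grasp point (between the pads) lies 180 mm ahead of it; z points along the fingers, y is the direction in which the jaws open and shut (so a half turn about z gives the same grasp; the last joint's range is limited). The gripper opens to 94 mm and grips with 3 to 60 N. Pads are 16 mm wide; open, the fingers measure 119 mm over their backs; the gripper's body (75 mm by 177 mm) begins 78 mm behind the grasp point.
Start: joints at [-1.346, 0.245, 1.558, -0, 1.339, -0.174], TCP at [0.252, -0.599, 0.405] pointing down, gripper open.
Joint ranges: [-3.13, 3.13], [-1.02, 2.26], [0.13, 2.54], [-0.95, 4.09], [0.21, 2.88], [-2.74, 2.74]. Speed limits (rad/s): [2.57, 2.57, 3.14, 3.14, 3.14, 3.14].

### API

Orientations are given as a unit quaternion [w, x, y, z].
In Python, from rig import status, imaging, r gives the robot as it stands. The module is installed in compiled form; this text tells all that it offers.
- The arm moves only by the shell command python3 -m inch 'ROWS' [FORCE]. ROWS is JSON, a list of rows, each a list of 7 numbers: the turn, a rotation vector about the tool's x, y, z in rad, then the shift along the tool's x, y, z in m, then the finger opening in m, from 0 to 0.094. In form: [[rx, ry, rz, x, y, z, fingers], ...]. A call has 1 to 12 rows; each row shifts and turns the commanded pose from where the row before left it, along the tool's axes as they then stand; what a row does not reach is not made up. A row lasts 1/8 s, in which the tool goes at most 62.5 mm and 10.7 degrees, less where a joint would pass 70% of its speed; a pose out of reach is approached as far as the arm can. A call is refused whole if a number of a shift passes 0.0625 or a number of a turn 0.188, either way. A call with a gripper value outside its range is refused whole. The fingers move at their own pace and stop on an object; FORCE is the grip in N (left out, the last holds). Time passes only in rows, so rows that do not move let the fingers close. It gives the time, the measured TCP pose, the force and the opening at its end, in the units of the state.
- status.observe(): the state, without advancing time (a new reading comes with each control period).
- imaging.capture(name): name is "side" or "top" or "wrist"; returns the picture (420x560x3 uint8, red, green, blue); there is no depth.
- imaging.camera_info(name): a dict with "camera_matrix" (3x3 intrinsics, pixels), "R" (3x3) and "t" (3): a world point X has camera coordinates R X + t. Camera axes: x right, y down, z forward; pixel columns grow to the right and rows downward; lengths in m; the calibration is good to about 2 mm. A picture is of the moment at which its call begins: read the wrist's pose just before it. camera_info takes no time and is no camera call; for the wrist camera it gives the pose at the moment of the call.
- r.close_job(): hands the job in, once; it reports no verdict.
The state is a dict: "time": time; "joints": joint angles; "qd": joint speeds; "tau": joint torques, N m; "position": TCP position; "tcp_rot": TCP orientation; "contact_force": force on the tool from outside, world axes, zero at the start; "moment": the same for the moment, N m; "finger_gap": opening from 0.0 (shut) to 1.0 (fully open).
Only numpy, scipy, OpenCV 4.12 (cv2) and the standard library are available. Lean on these libraries where they do the work, as an engineer would, in place of code of your own. Each camera call takes 0.05 s, during which the arm holds its last target. There are 200 camera calls.

### The job

The brake on the blue trolley handle in the vise has just been bled. Press its lever in towards the rubber grip with the outside of your fingers until it comes up solid, let it spring all the way back out, then press it in solid again and finish while holding it there, so that I can see it stops short of the bar. Only press on the lever's outer side, firmly but not hard: do not pinch or hook it, do not touch the handle, and leave the things lying around the vise where they are.

Things in the scene. Friction and masses are not known exactly. Their poses are not given: they have to be found in the camera images.
- brake (a joint): brake lever angle in rad: 0 is sprung fully out (as at the start), it grows as the lever is pressed towards the bar. It comes up solid at 0.30, where the lever's end is still about 16 mm short of the rubber grip; the stop is hard. A return spring pushes it out: at the middle of the blade about 2 N starts it moving and about 4 N brings it to the stop
- lever_press (a point): point on the outer face of the lever's blade (the side away from the bar), at mid-height and near the middle of its length; moves with the lever. The blade is a plain aluminium bar, 89 mm long, 14 mm high (upright) and 10 mm thick, reaching 58 mm from this point towards the pivot end, where it joins a short knuckle on the pivot, and 31 mm towards the ball end
- lever_end (a point): centre of the 18 mm ball at the lever's free end; moves with the lever
- lever_pivot (a point): centre of the lever's upright pivot pin, on the handle, at the lever's mid-height; 91 mm from lever_press as seen from above
- grip_middle (a point): on the bar's axis, at the middle of its black rubber grip (136 mm long, 33 to 38 mm across). Bar, pivot and lever all lie at one height, 150 mm above the bench; with the lever out its blade stands about 45 to 55 mm clear of the grip
- handle: blue 28 mm steel tube handle of a trolley, clamped level across the jaws of a bench vise, with rubber grip, black brake cylinder and reservoir (its top 34 mm above the bar's axis). It does not move. Origin on the bar's axis midway between the jaws; y runs along the bar towards the grip (the grip from y = 148 to 284 mm), z is up, x points square across the bar: the lever lies on the -x side and is pressed in towards +x
- lever_blade: the lever's blade with the ball end, the part to be pressed (origin at the pivot, z up; it turns with the lever). Outer half of the blade's thickness
- lever_inner: the inner half of the blade's thickness, facing the bar; not to be touched. Same origin and axes as lever_blade
- vise: dark cast bench vise, 110 mm jaws, bolted down; origin on the bench right below the handle's origin, same axes; its jaws reach 162 mm above the bench, the screw and its cross handle (68 to 121 mm high) reach 141 mm to -x
- oil_can: copper pump oiler, 68 mm across, 135 mm tall with a thin spout; loose, to be left alone (origin at its underside)
- wrench: steel open/ring spanner, 180 mm long, lying flat; loose, to be left alone (origin at its underside)
- flange: steel ring, 90 mm across, 18 mm thick, lying flat on the bench; loose, to be left alone (origin at its underside)
- old_lever: the old dark steel lever taken off, 145 mm long, lying loose on the bench; not the one to test; loose, to be left alone (origin at its underside)
- tin: dark steel can, 72 mm across, 80 mm tall; loose, to be left alone (origin at its underside)
- fluid: white plastic bottle of brake fluid, 60 mm across, 150 mm tall; loose, to be left alone (origin at its underside)
- coupling: turned steel coupling, 44 mm across, 46 mm tall; loose, to be left alone (origin at its underside)
- screwdriver: black-handled screwdriver, 200 mm long, lying flat; loose, to be left alone (origin at its underside)

How it is judged:
On the way, in this order (a step that is already met when the one before it is completed fails the run):
1. the lever is pressed in to its stop by the fingers (value of joint brake above 0.275 rad and contact force between the fingers and lever_blade above 2 N), for 0.2 s.
2. the lever is let all the way back out (value of joint brake below 0.03 rad), for 0.1 s.
At the end, for the whole second after the job is handed in: After a first full press and release, the lever is held in solid (angle over 0.275 rad, its stop being at 0.30) and still, with the fingers pressing on its blade with more than 2 N, through the last second (all of step 1 and velocity of joint brake between -0.05 and 0.05 rad/s); the arm keeps its last pose, push and grip.
It fails at once if the lever is pinched or hooked from its inner side (contact force between the fingers and lever_inner above 1.5 N).
It fails at once if the fingers touch the handle (bar, grip or brake cylinder) (contact force between the fingers and handle above 2 N).
It fails at once if the lever is forced (over 45 N) (contact force between the fingers and lever_blade above 45 N).
It fails at once if something lying around the vise is moved or lifted more than 15 mm (distance of any of oil_can, wrench, flange, old_lever, tin, fluid, coupling, screwdriver from where it was at the start of the episode above 0.015 m).
It also fails if it takes over 43 s, if anything falls off the work surface, if the arm or the gripper's body presses on something with over 40 N, if the wrist force passes 120 N, or if a joint passes its speed limit or range.

## Working session

There is one attempt and no reset: what is moved stays moved. The work goes in short steps, Python scripts to look and compute and a shell command to move; the robot and the scene stay as the last step left them, time stands still between calls to the robot, and variables do not carry over. Pictures are saved under pics/ and viewed, about 8 in all and at most 12, crops included, and the job is handed in when it is done.

```bash
mkdir -p pics
python3 - <<'E'
from rig import status, imaging, r
import cv2
for n in ("top","side"):
    cv2.imwrite(f"pics/{n}0.png",imaging.capture(n)[:,:,::-1])
    c=imaging.camera_info(n);print(n,c)
print(status.observe())
E
```

```text
top {'camera_matrix': array([[436.461393  ,   0.        , 277.29498919],
       [  0.        , 436.461393  , 214.33739913],
       [  0.        ,   0.        ,   1.        ]]), 'R': array([[-0.00967221, -0.99995008, -0.0025062 ],
       [-0.9888685 ,  0.00993711, -0.14845989],
       [ 0.14847739,  0.00104237, -0.98891525]]), 't': array([-6.10170150e-04,  5.72926972e-01,  9.91617914e-01])}
side {'camera_matrix': array([[453.07456606,   0.        , 271.3576902 ],
       [  0.        , 453.07456606, 210.88569483],
       [  0.        ,   0.        ,   1.        ]]), 'R': array([[-0.76721832, -0.64127295, -0.01204418],
       [-0.35214114,  0.43684774, -0.82774432],
       [ 0.53607152, -0.63081936, -0.56097618]]), 't': array([0.43553073, 0.30660242, 0.67336066])}
{'time': 0.1, 'joints': array([-1.34609733e+00,  2.45748069e-01,  1.55885356e+00, -4.33549137e-05,
        1.33865403e+00, -1.74116213e-01]), 'qd': array([ 0.00091731, -0.0024501 , -0.00140045, -0.00093332, -0.00025572,
        0.00063718]), 'tau': array([ 1.25411651e-03, -4.16913128e+01, -3.15525448e+01,  6.87440671e-02,
        3.09039478e-02, -4.94665505e-05]), 'position': array([ 0.25236233, -0.59880571,  0.40367353]), 'tcp_rot': array([-8.30702290e-04,  9.80182766e-01,  1.98093546e-01, -4.21126668e-05]), 'contact_force': array([ 0.0028271 ,  0.11215223, -0.05238761]), 'moment': array([-0.00304037, -0.01794122,  0.03854596]), 'finger_gap': 0.9975819792622946}
```

View pics/top0.png

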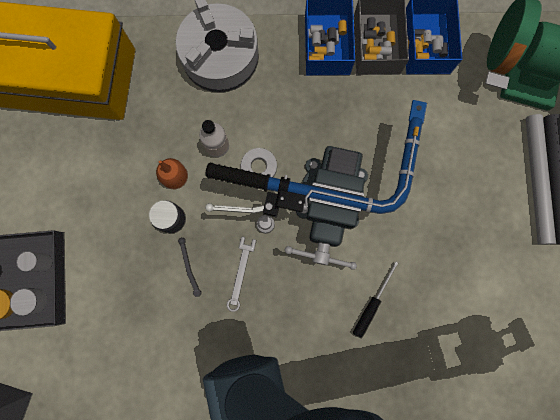

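View pics/side0.png

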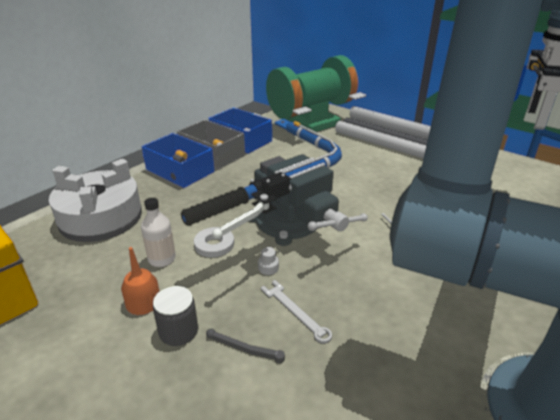

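The top view shows the grip from about (207,171) to (268,183), the lever ball at (209,208) and the pivot near (270,203). The tin is at (167,217) and the old lever at (190,265), both robot-side. I'll enlarge it.

Run:
```python
import cv2
a=cv2.imread("pics/top0.png")[145:265,140:300]
cv2.imwrite("pics/crop1.png",cv2.resize(a,None,fx=5,fy=5,interpolation=cv2.INTER_CUBIC))
```

```text
(no output)
```

View pics/crop1.png

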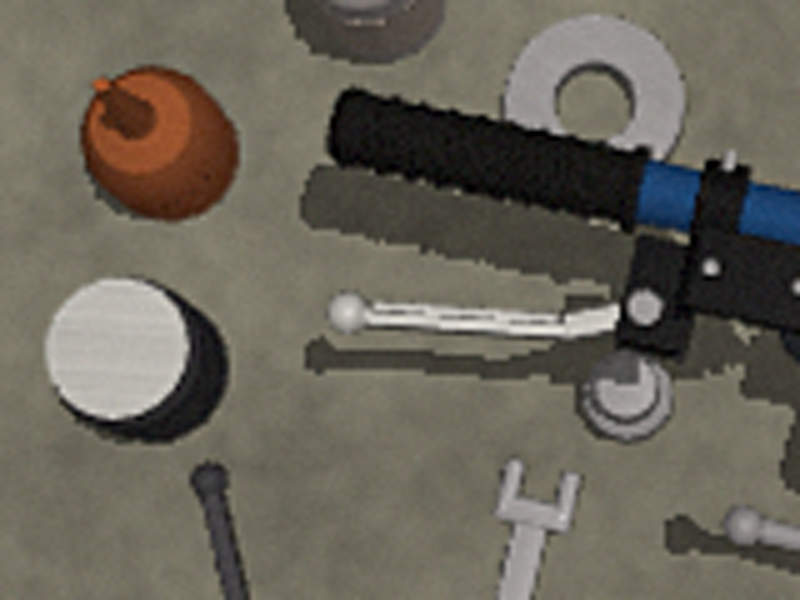

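```bash
cat > h.py <<'E'
import numpy as np
from rig import imaging
def px(n,u,v,z):
    c=imaging.camera_info(n);d=c["R"].T@np.linalg.solve(c["camera_matrix"],[u,v,1]);o=-c["R"].T@c["t"]
    return o+d*(z-o[2])/d[2]
E
python3 - <<'E'
from h import *
C=lambda u,v,z:px("top",140+u/5,145+v/5,z).round(4)
for n,u,v,z in [("ball",347,312,.15),("pivot",645,307,.165),("gripL",338,126,.15),("gripR",640,190,.15),("bl0",372,323,.157),("bl1",565,336,.157),("tin",118,350,.08),("coupling",627,385,.046),("wrench",545,490,.01),("oldlev",210,478,.01),("oldlev",245,600,.01),("oil",160,145,.05)]:print(n,C(u,v,z))
p=C(645,307,.165);b=C(347,312,.15);print(np.linalg.norm((p-b)[:2]), np.linalg.norm(C(338,126,.15)-C(640,190,.15)))
E
```

```text
ball [0.5732 0.1379 0.15  ]
pivot [0.5715 0.0108 0.165 ]
gripL [0.6545 0.1429 0.15  ]
gripR [0.625  0.0129 0.15  ]
bl0 [0.5672 0.1262 0.157 ]
bl1 [0.5608 0.0448 0.157 ]
tin [0.5684 0.2535 0.08  ]
coupling [0.5544 0.0219 0.046 ]
wrench [0.5083 0.063  0.01  ]
oldlev [0.5157 0.2255 0.01  ]
oldlev [0.4567 0.2073 0.01  ]
oil [0.6717 0.2442 0.05  ]
0.1271113684923579 0.13330510117771185
```

Measured lengths agree with the given ones: pivot to ball 127 mm (about 131 expected), grip 133 mm (136 given). I'll press with tool x along the handle's +x, about (0.975, -0.221). First step: turn 36° about tool z and shut the fingers, then travel at height.

```bash
python3 -m inch '[[0,0,0.105,0,0,0,0],[0,0,0.105,0,0,0,0],[0,0,0.105,0,0,0,0],[0,0,0.105,0,0,0,0],[0,0,0.105,0,0,0,0],[0,0,0.103,0,0,0,0],[0,0,0,0.0046,-0.034,0,0],[0,0,0,0.0046,-0.034,0,0],[0,0,0,0.0046,-0.034,0,0],[0,0,0,0.0046,-0.034,0,0]]' 30
python3 -m inch '[[0,0,0,0.0046,-0.034,0,0],[0,0,0,0.0046,-0.034,0,0],[0,0,0,0.0046,-0.034,0,0],[0,0,0,0.0046,-0.034,0,0],[0,0,0,0.0046,-0.034,0,0],[0,0,0,0.0046,-0.034,0,0],[0,0,0,0.0046,-0.034,0,0],[0,0,0,0.0046,-0.034,0,0],[0,0,0,0.0046,-0.034,0,0],[0,0,0,0.0046,-0.034,0,0],[0,0,0,0.0046,-0.034,0,0],[0,0,0,0.0046,-0.034,0,0]]'
python3 - <<'E'
from h import *
from rig import status
from scipy.spatial.transform import Rotation as R
import cv2
s=status.observe();p=s["position"];M=R.from_quat(s["tcp_rot"],scalar_first=True).as_matrix()
print(s["time"],p,s["joints"].round(2),s["finger_gap"],s["contact_force"]);print(M.round(3));print("to pre",(M.T@(np.array([.516,.109,.336])-p)).round(4))
cv2.imwrite("pics/wrist1.png",imaging.capture("wrist")[:,:,::-1])
E
```

```text
time: 1.35
position: [0.3015, -0.4695, 0.4041]
tcp_rot: [-0.0, 0.993, -0.114, -0.0]
contact_force: [-0.5, 0.3, -0.7]
finger_gap: 0.005
time: 2.85
position: [0.4478, -0.0848, 0.4043]
tcp_rot: [-0.0, 0.993, -0.114, -0.0]
contact_force: [-0.3, -0.7, 0.4]
finger_gap: 0.011
2.85 [ 0.44778508 -0.0847658   0.4043367 ] [-0.44 -0.23  2.04 -0.    1.34  1.36] 0.011223857350860374 [-0.26073627 -0.70407739  0.35673015]
[[ 0.974 -0.227 -0.   ]
 [-0.227 -0.974  0.   ]
 [-0.    -0.    -1.   ]]
to pre [ 0.0224 -0.2042  0.0683]
```

View pics/wrist1.png

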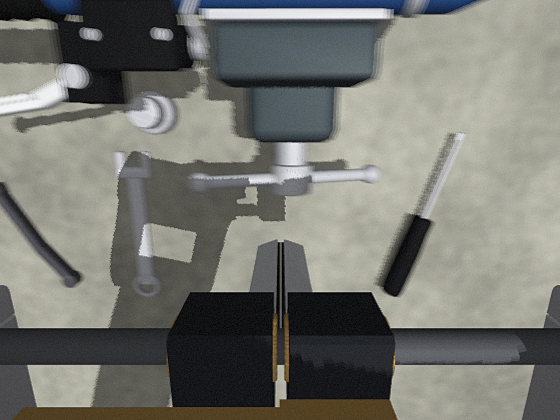

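The wrist picture is slightly motion-blurred. It shows the lever's pivot end at upper left, with the closed fingers bottom centre. I'll go across to the lever, hold 22 mm further back, descend partway and look.

```bash
python3 -m inch '[[0,0,0,0,-0.034,0,0],[0,0,0,0,-0.034,0,0],[0,0,0,0,-0.034,0,0],[0,0,0,0,-0.034,0,0],[0,0,0,0,-0.034,0,0],[0,0,0,0,-0.034,0,0],[0,0,0,0,0,0.02,0],[0,0,0,0,0,0.02,0],[0,0,0,0,0,0,0],[0,0,0,0,0,0,0]]'
python3 - <<'E'
from h import *
from rig import status
import cv2
cv2.imwrite("pics/wrist2.png",imaging.capture("wrist")[:,:,::-1])
c=imaging.camera_info("wrist");print(c)
p=c["R"]@np.array([.565,.098,.15])+c["t"];print("pred press px",c["camera_matrix"]@p/p[2])
E
```

```text
time: 4.15
position: [0.4942, 0.1125, 0.3653]
tcp_rot: [-0.0, 0.993, -0.114, 0.0]
contact_force: [-0.2, 0.4, -0.4]
finger_gap: 0.005
{'camera_matrix': array([[336.83053684,   0.        , 280.26654664],
       [  0.        , 336.83053684, 208.65274686],
       [  0.        ,   0.        ,   1.        ]]), 'R': array([[-2.26913053e-01, -9.73914724e-01, -7.58855050e-04],
       [-9.40379582e-01,  2.18896836e-01,  2.60327519e-01],
       [-2.53370693e-01,  5.97853239e-02, -9.65520071e-01]]), 't': array([0.22227198, 0.42456104, 0.47244416])}
pred press px [277.62711974 126.79498627   1.        ]
```

View pics/wrist2.png

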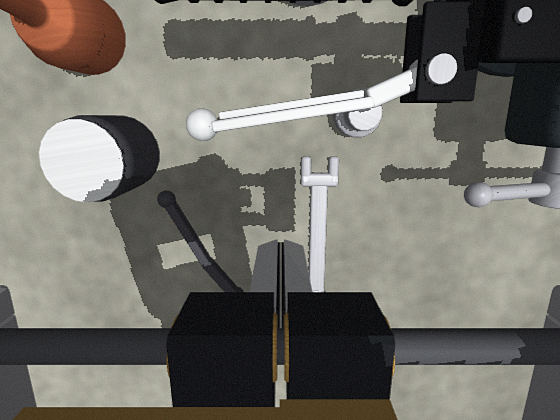

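The lever ball is at (202,124), the blade runs from (215,122) to (370,100), and the fingers are at u=280, about 7 mm to the pivot side of the press point. The path between is clear. The face lies about 4 mm further in than the top view gave. I'll shift 5 mm towards the ball, descend and approach.

```bash
python3 -m inch '[[0,0,0,0,-0.005,0.015,0],[0,0,0,0,0,0.015,0],[0,0,0,0.015,0,0,0],[0,0,0,0.015,0,0,0],[0,0,0,0.015,0,0,0],[0,0,0,0.005,0,0,0],[0,0,0,0.005,0,0,0],[0,0,0,0,0,0,0]]'; python3 -m inch '[[0,0,0,0.005,0,0,0],[0,0,0,0.005,0,0,0],[0,0,0,0,0,0,0]]';python3 -m inch '[[0,0,0,0.005,0,0,0],[0,0,0,0.005,0,0,0],[0,0,0,0,0,0,0]]'
```

```text
time: 5.2
position: [0.5489, 0.105, 0.3347]
tcp_rot: [0.0, 0.993, -0.114, -0.0]
contact_force: [-0.8, 0.0, 0.6]
finger_gap: 0.006
time: 5.58
position: [0.5585, 0.1029, 0.3345]
tcp_rot: [-0.0, 0.993, -0.114, -0.001]
contact_force: [-2.6, 0.3, 0.8]
finger_gap: -0.001
time: 5.95
position: [0.5684, 0.1005, 0.3344]
tcp_rot: [-0.0, 0.993, -0.114, -0.0]
contact_force: [-3.0, 2.8, 0.6]
finger_gap: 0.004
```

```bash
python3 -m inch '[[0,0,0,0.003,0,0,0],[0,0,0,0.003,0,0,0],[0,0,0,0.002,0,0,0],[0,0,0,0,0,0,0]]'; python3 -m inch '[[0,0,0,0.002,0,0,0],[0,0,0,0,0,0,0]]';python3 -m inch '[[0,0,0,0.002,0,0,0],[0,0,0,0,0,0,0]]'
```

```text
time: 6.45
position: [0.5759, 0.0991, 0.3344]
tcp_rot: [-0.001, 0.993, -0.114, -0.001]
contact_force: [-2.1, 4.2, -0.1]
finger_gap: 0.007
time: 6.7
position: [0.5778, 0.0987, 0.3345]
tcp_rot: [-0.001, 0.993, -0.114, -0.001]
contact_force: [-2.9, 4.7, 0.5]
finger_gap: 0.003
time: 6.95
position: [0.5798, 0.0983, 0.3345]
tcp_rot: [-0.001, 0.993, -0.114, -0.001]
contact_force: [-3.0, 5.6, 0.7]
finger_gap: 0.005
```

The force is tilting sideways more than I expected, so I'll look.

Run:
```python
from h import *
from rig import status
import cv2
a=imaging.capture("wrist")[0:330,100:480,::-1];b=imaging.capture("top")[145:265,140:300,::-1]
a=cv2.resize(a,(400,347));b=cv2.resize(b,(400,300),interpolation=cv2.INTER_CUBIC)
o=np.zeros((347,800,3),np.uint8);o[:,:400]=a;o[:300,400:]=b
cv2.imwrite("pics/c3.png",o);s=status.observe();print(s["contact_force"],s["moment"])
```

```text
[-3.33780698  4.7603664   0.04806061] [ 0.9859549   0.57901656 -0.01929802]
```

View pics/c3.png

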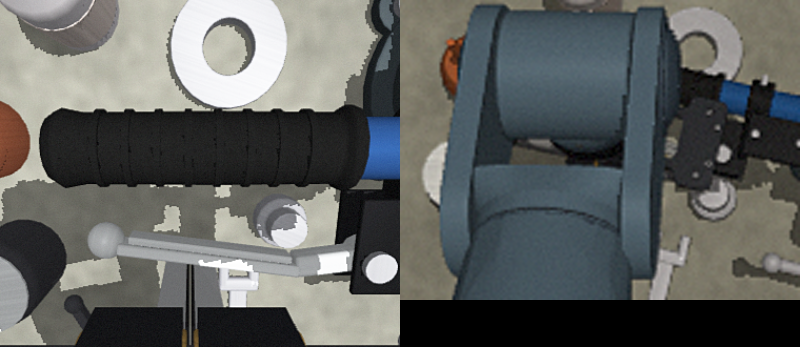

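The wrist view shows the blade resting on the fingers at about (190,262), with the ball, grip and inner side all clear. The lever has turned from about -8° to +6.5°, roughly 0.25 rad, so about 4 mm remain. The sideways force is friction. Going on to the stop.

```bash
python3 -m inch '[[0,0,0,0.002,0,0,0],[0,0,0,0,0,0,0]]'; python3 -m inch '[[0,0,0,0.0015,0,0,0],[0,0,0,0,0,0,0]]';python3 -m inch '[[0,0,0,0.001,0,0,0],[0,0,0,0,0,0,0]]'
```

```text
time: 7.3
position: [0.5816, 0.098, 0.3345]
tcp_rot: [-0.001, 0.993, -0.114, -0.001]
contact_force: [-4.2, 5.8, 0.8]
finger_gap: 0.006
time: 7.55
position: [0.5824, 0.0979, 0.3344]
tcp_rot: [-0.001, 0.993, -0.114, -0.003]
contact_force: [-9.0, 5.7, 4.8]
finger_gap: 0.007
time: 7.8
position: [0.583, 0.0978, 0.3343]
tcp_rot: [-0.001, 0.993, -0.114, -0.004]
contact_force: [-11.8, 7.0, 5.8]
finger_gap: 0.003
```

Force climbs steeply (about 7 → 12 → 15 N), which means the stop. I'll hold it briefly, look to confirm, then retreat.

```bash
python3 -m inch '[[0,0,0,0.001,0,0,0],[0,0,0,0,0,0,0],[0,0,0,0,0,0,0],[0,0,0,0,0,0,0]]'
python3 - <<'E'
from h import *
import cv2
a=imaging.capture("wrist")[60:330,100:480,::-1]
cv2.imwrite("pics/c4.png",cv2.resize(a,(760,540)))
E
```

```text
time: 8.3
position: [0.5835, 0.0977, 0.3343]
tcp_rot: [-0.001, 0.993, -0.114, -0.005]
contact_force: [-14.7, 7.5, 9.2]
finger_gap: 0.008
```

View pics/c4.png

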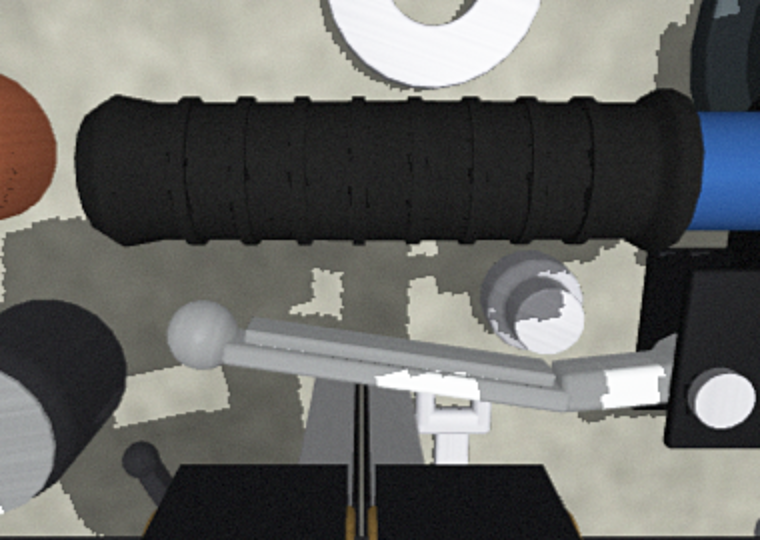

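At the stop, the ball's edge at v≈298 stands 58 px from the grip edge at v≈240. With the ball 72 px (18 mm) across, that is about 15 mm, and 16 mm was expected. The blade has turned about 0.29 rad. I'll back off 45 mm, then check that it springs out.

```bash
python3 -m inch '[[0,0,0,-0.005,0,0,0],[0,0,0,-0.005,0,0,0],[0,0,0,-0.005,0,0,0],[0,0,0,-0.005,0,0,0],[0,0,0,-0.005,0,0,0],[0,0,0,-0.01,0,0,0],[0,0,0,-0.01,0,0,0],[0,0,0,0,0,0,0],[0,0,0,0,0,0,0],[0,0,0,0,0,0,0]]'
python3 - <<'E'
from h import *
import cv2
a=imaging.capture("wrist")[60:330,100:480,::-1]
cv2.imwrite("pics/c5.png",cv2.resize(a,(760,540)))
E
```

```text
time: 9.6
position: [0.5417, 0.1067, 0.3348]
tcp_rot: [-0.0, 0.993, -0.114, 0.0]
contact_force: [-0.5, 0.2, 1.1]
finger_gap: 0.005
```

View pics/c5.png

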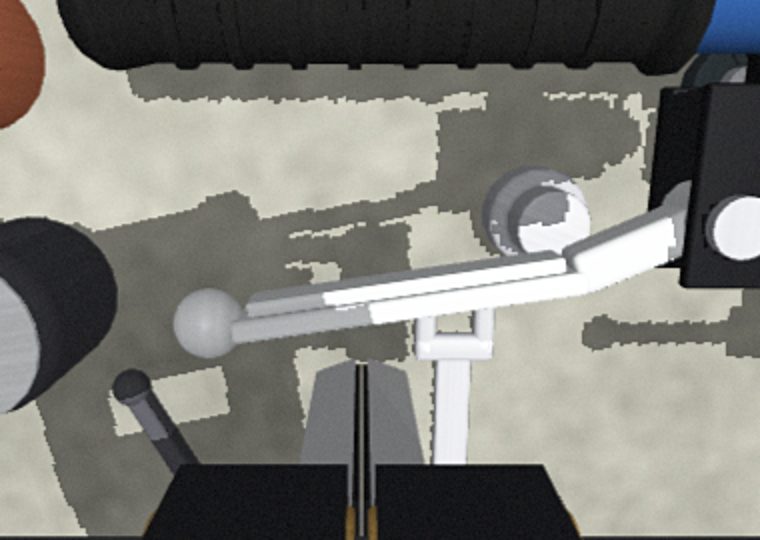

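The lever is fully out again: the blade is tilted as at the start, there's a clear gap to the fingertips at (360,365), and the contact force is near zero. Now the second press, by the same 45 mm.

```bash
python3 -m inch '[[0,0,0,0.005,0,0,0],[0,0,0,0.005,0,0,0],[0,0,0,0.005,0,0,0],[0,0,0,0.005,0,0,0],[0,0,0,0.005,0,0,0],[0,0,0,0.005,0,0,0],[0,0,0,0.004,0,0,0],[0,0,0,0.004,0,0,0],[0,0,0,0.003,0,0,0],[0,0,0,0,0,0,0]]'; python3 -m inch '[[0,0,0,0.002,0,0,0],[0,0,0,0,0,0,0]]'; python3 -m inch '[[0,0,0,0.002,0,0,0],[0,0,0,0,0,0,0],[0,0,0,0,0,0,0],[0,0,0,0,0,0,0],[0,0,0,0,0,0,0],[0,0,0,0,0,0,0]]'
python3 - <<'E'
from h import *
import cv2
a=imaging.capture("wrist")[60:330,100:480,::-1]
cv2.imwrite("pics/c6.png",cv2.resize(a,(760,540)))
E
```

```text
time: 10.9
position: [0.5813, 0.0981, 0.3343]
tcp_rot: [-0.001, 0.993, -0.114, -0.001]
contact_force: [-2.4, 5.0, 0.2]
finger_gap: 0.008
time: 11.15
position: [0.5825, 0.0979, 0.3342]
tcp_rot: [-0.001, 0.993, -0.114, -0.003]
contact_force: [-7.9, 6.6, 4.0]
finger_gap: 0.003
time: 11.9
position: [0.5836, 0.0978, 0.3342]
tcp_rot: [-0.001, 0.993, -0.114, -0.005]
contact_force: [-14.7, 7.8, 8.5]
finger_gap: 0.002
```

View pics/c6.png

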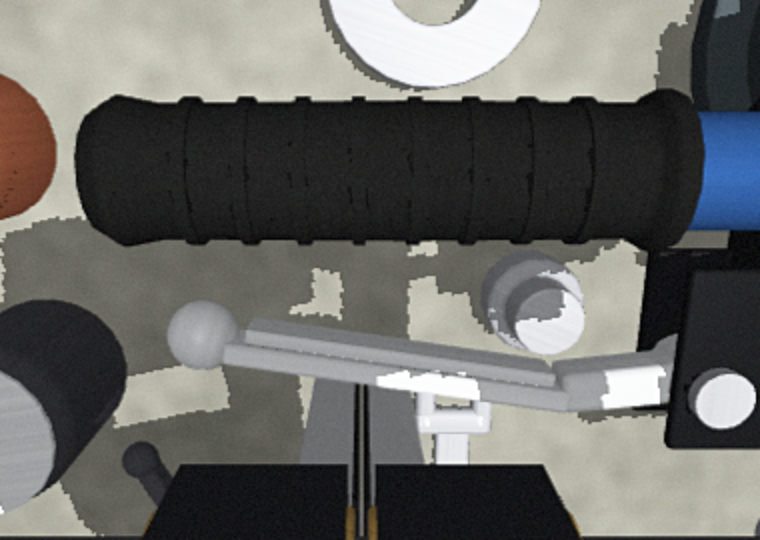

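The picture matches the first full press: ball at (203,335), the gap to the grip unchanged, and a steady push of about 18 N. Handing in.

```bash
python3 -c "
from rig import r,status
print(r.close_job()); print(status.observe()['contact_force'])"
```

```text
the job is handed in; nothing more can be done
None
the job is handed in; nothing more can be done
```

I pressed the lever in solid with the sides of the shut fingers on the blade's outer face, let it spring right back out, then pressed it solid again. I handed the job in at about 12 s of the 43 s allowed, still holding it there.

- **First press:** the force climbed steeply at the stop and I held it at about 19 N. The wrist picture gave a turn of about 0.29 rad, with the ball's edge about 15 mm short of the grip (16 mm expected).
- **Release:** the picture shows the lever fully out with a clear gap to the fingers, and the force was back near zero.
- **Second press:** the position, picture and force (about 18 N) match the first press. The lever stops the same distance short of the bar.
- **Surroundings:** I saw no contact with the handle or the lever's inner side. The approach stayed clear of the loose items and none looked moved in the last wrist view, but I did not measure their positions again.

**Not as expected:**
- The wrist view put the lever face about 4 mm further in than the top view did. I corrected for this by feeling for contact.
- The force had a sideways part of 5 to 8 N that I had not expected. I took it as the fingers rubbing along the blade, and the total stayed well under the 45 N limit.
- A force reading I tried after handing in was refused, so the last one is from just before.

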